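# Lift the tipping pail out of its pouring stand and onto the scale

## Task

The next batch of repair mortar has to be weighed into the small steel pail that hangs by its trunnions in the grey pouring stand. Swing the keeper out to its stop, clear of the trunnion, then lift the pail straight up out of its saddles by its wooden handle, level, without letting it swing or catch, and set it down gently, upright in the middle of the scale's pan. Leave the keeper swung out, and leave everything else on the bench where it is.

Things in the scene. Friction and masses are not known exactly. Their poses are not given: they have to be found in the camera images.
- stand: Grey steel pouring stand, fixed. Origin: centre of its underside. Base 150 (x) x 200 (y) x 12 mm; two upright cheeks 10 mm thick at y = +79 and -79 mm, 60 mm wide, tops at z = 128 mm. Each has an open-topped slot 20 mm wide at x = 0 with a V bottom (saddle) holding a trunnion, axis along y at z = 116 mm; the pail must rise 20 mm to leave the slots. Only the +y cheek has a keeper.
- keeper (a joint): Flat steel keeper, 6 mm thick, that turns level about an upright bolt on top of the +y cheek, behind the slot. 0 rad: it lies over the slot towards the stand's -x and holds the trunnion down; it grows as the knob swings outward (clockwise from above, by way of the stand's +y): 1.75 is the stop, swung right out. It stays where it is left (friction 0.08 N m, about 1.3 N at the knob). Starts at 0 to 0.15.
- keeper_pivot (a point): Axis of the keeper's bolt: x = +24, y = +79, z = 132 mm in the stand's frame; the axis is vertical.
- keeper_knob (a point): Grip point of the keeper: middle of its upright round knob, 16 mm thick, which stands 28 mm above the keeper's plate (z = 135 to 163 mm; this point at 155 mm). From the pivot it lies -55 mm in x and +30 mm in y in the stand's frame at joint 0 (63 mm from the axis). The knob may turn between the fingers.
- pail: Loose open steel pail, 0.5 to 0.85 kg, 120 mm across the rim, 110 mm high, with a pouring lip. Origin: centre of its underside; z up. Two trunnions 16 mm thick stick out along +y and -y at z = 78 mm, to 95 mm from the middle, with 24 mm flanges outside the cheeks. At the start it hangs upright in the saddles, axes along the stand's, underside 38 mm above the bench, free to swing about its y.
- pail_handle (a point): Middle of the pail's wooden handle, fixed rigidly above the mouth: a bar 94 mm long along the pail's y, 22 x 22 mm thick, its middle 175 mm above the pail's underside and 65 mm above the rim, carried by a thin steel stirrup at each end. Grip it across, fingers closing along the pail's x.
- scale: Grey bench scale, fixed to the bench. Origin: on the bench below the middle of the pan. Housing 230 (x) x 190 (y) x 40 mm, its display towards -x; square steel pan 170 x 180 mm on top.
- pan_mid (a point): Middle of the upper face of the pan, 52 mm above the bench.
- fragment: Carved plaster fragment, 150 x 100 x 50 mm, lying; bystander. Origin under its middle.
- mallet: Round wooden mallet standing on its head, 96 mm across and 190 mm high; bystander. Origin under its middle.
- chisel: Stone chisel, 195 mm long, lying along its x; bystander. Origin near its middle, on the bench.
- jar: Jar with a white cap, 68 mm across and 95 mm high; bystander. Origin under its middle.
- tape: Roll of paper tape lying flat, 96 mm across and 25 mm high; bystander. Origin under its middle.
- brush: Brush lying along its x; bystander. Origin near its middle.
- defenders: Ear defenders, two round cups 72 mm across with a headband reaching 130 mm along its x; bystander. Origin under the middle of the cups.
Mind the look-alikes: they are no part of the job. Leave any yellow look-alike of the pail alone.

How it is judged (in metres and radians):
On the way, in this order (a step that is already met when the one before it is completed fails the run):
1. the keeper is swung out clear of the trunnion (value of joint keeper above 1.4 rad), for 0.2 s.
2. the pail is lifted clear above its saddles, level (z of pail in the frame of stand above 0.063 m and angle between pail's own z axis and vertical below 0.14 rad), for 0.2 s.
At the end, for the whole second after the job is handed in: The pail stands upright (within 0.06 rad) and at rest on the scale's pan, its middle within 30 mm of the pan's middle, let go; the keeper is still swung out (beyond 1.4 rad) (value of joint keeper above 1.4 rad and horizontal distance between pail and pan_mid below 0.03 m and z of pail in the frame of pan_mid between -0.004 and 0.004 m and angle between pail's own z axis and vertical below 0.06 rad and linear speed of pail below 0.02 m/s); the robot touches nothing.
It fails at once if the pail swings or tips more than 8 degrees (angle between pail's own z axis and vertical above 0.14 rad).
It fails at once if the pail catches on its way out and is forced (over 15 N against stand or keeper once it is raised 3 mm off its seat) (contact force between pail and stand above 15 N and z of pail in the frame of stand above 0.041 m).
It fails at once if the pail is banged down: it meets the pan faster than 0.35 m/s (linear speed of pail above 0.35 m/s and z of pail in the frame of pan_mid below 0.006 m and horizontal distance between pail and pan_mid below 0.1 m).
It fails at once if the pail is dropped: let go in the air, over 8 mm above the pan (z of pail in the frame of stand above 0.05 m and z of pail in the frame of pan_mid above 0.008 m and contact force between pail and anything else below 0.1 N).
It fails at once if a bystander is moved more than 30 mm (distance of any of fragment, mallet, chisel, jar, tape, brush, defenders from where it was at the start of the episode above 0.03 m).
It also fails if it takes over 62 s, if anything falls off the work surface, if the arm or the gripper's body presses on something with over 40 N, if the wrist force passes 120 N, or if a joint passes its speed limit or range.

## Robot

A 6-joint arm with a two-finger parallel gripper is mounted at the origin on the work surface. World frame = base frame: x ahead of the robot, y to its left, z up, the work surface at z = 0. Lengths are in mm, angles in degrees, forces in N, time in s.
With the tool pointing down it reaches from about 300 to 850 mm from the base axis. Payload 4.2 kg.
Tool frame: the origin (TCP) lies midway between the tips of the shut fingers; the grasp point (between the pads) lies 19 mm behind it (env.grasp_offset is the distance from the TCP to the grasp point, in mm); z points along the fingers, y is the line along which they close (so a half turn about z gives the same grasp; the last joint's range is limited). The gripper opens to 91 mm and grips with 3 to 60 N. Pads are 32 mm wide; open, the fingers measure 118 mm over their backs; the gripper's body (76 mm by 178 mm) begins 60 mm behind the grasp point.
Start: joints at [-1.146, 18.312, 89.639, -0, 72.044, -1.146], TCP at [575.016, 0, 213.976] pointing down, gripper open.
Joint ranges: [-177.97, 177.97], [-48.28, 115.42], [12.27, 149.76], [-77.06, 257.06], [2.81, 150.46], [-146.56, 146.56]. Speed limits (degrees/s): [147.25, 147.25, 180, 180, 180, 180].

## Interface

Orientations are given as [roll, pitch, yaw] about the fixed x, y, z axes, in that order (R = Rz(yaw) Ry(pitch) Rx(roll)).
In Python, from workcell import env, optics gives the robot as it stands. The module is installed in compiled form; this text tells all that it offers.
- The arm moves only by the tool send_rows, never from a script. Its argument "targets" is a list that holds one entry, the list of rows, each a list of 7 numbers: the turn, a rotation vector about the world's x, y, z scaled (see below), then the shift along the world's x, y, z scaled (see below), then the closure, from -1 (fully open) to 1 (shut). In form: [[[rx, ry, rz, x, y, z, gripper], ...]]. A call has 1 to 12 rows; each row shifts and turns the commanded pose from where the row before left it; what a row does not reach is not made up. The controller multiplies each number of a shift by 0.2 m and each number of a turn by pi/2 rad. A row lasts 1/10 s, in which the tool goes at most 50 mm and 8.59 degrees, less where a joint would pass 70% of its speed; a pose out of reach is approached as far as the arm can. A call with a number of a shift or a turn outside -1 to 1 is refused whole. A call with a gripper value outside its range is refused whole. The fingers move at their own pace and stop on an object; "grip_force" is the grip in N (left out, the last holds). Time passes only in rows, so rows that do not move let the fingers close. It gives the time, the measured TCP pose, the force, the opening and the grip force at its end, in the units of the state.
- env.state(): the state, without advancing time (a new reading comes with each control period).
- optics.grab_frame(name): name is "scene" or "side" or "wrist"; returns (picture, depth): 480x640x3 uint8, red, green, blue; 480x640 float32, mm along the optical axis (not along the pixel's ray), 0 where there is no reading.
- optics.camera_info(name): a dict with "camera_matrix" (3x3 intrinsics, pixels), "R" (3x3) and "t" (3): a world point X has camera coordinates R X + t; the wrist camera has in their place "mount" (4x4, takes a point from camera to tool coordinates, whose origin is the TCP and whose axes are the flange's). Camera axes: x right, y down, z forward; pixel columns grow to the right and rows downward; lengths in mm; the calibration is good to about 2 mm. The wrist camera is an equidistant fisheye: a pixel r from the principal point sees the ray r / f radians off the axis. A picture is of the moment at which its call begins: read the wrist's pose just before it. camera_info takes no time and is no camera call.
- env.job_done(): hands the job in; it is judged then, once.
Trained networks look in the newest picture that a camera, given by its name, has taken for a name from the list of things; names that differ only in an ending like _2 or _b are one class to them, and where a whole thing is asked for, a point or a joint stands for the part that bears it (a point fixed in the world has none). Each returns a list of dicts, best first, with "conf" (0 to 1); they miss things now and then, are a little off and sometimes report something else, mostly with a low value. They report only what shows in the picture. A call takes as long as a camera call. They do not tell look-alikes from the thing itself.
- optics.silhouettes(camera, name): "mask" (480x640 bool, what is visible of it) and "at" ([column, row] in pixels, amid what is visible of it).
- optics.place_of(camera, name): "at" ([column, row] in pixels: a listed point, or the origin of a listed thing).
The state is a dict: "time_s": time; "qpos": joint angles; "qvel": joint speeds; "effort": joint torques, N m; "ee_pos": TCP position; "ee_rot": TCP orientation; "force": force on the tool from outside, world axes, zero at the start; "torque": the same for the moment, N m; "gripper_width": finger opening in mm; "gripper_force": force on a finger pad.
Only numpy, scipy, OpenCV 4.12 (cv2) and the standard library are available. Lean on these libraries where they do the work, as an engineer would, in place of code of your own. Each camera call takes 0.05 s, during which the arm holds its last target. There are 200 camera calls.

## Working session

There is one attempt and no reset: what is moved stays moved. The work goes in short steps, Python scripts to look and compute and a tool call to move; the robot and the scene stay as the last step left them, time stands still between calls to the robot, and variables do not carry over. Pictures are saved under pics/ and viewed, at most 10 in all, crops included, and the job is handed in when it is done.

Besides the shell and the picture viewer there is one more tool, called after "Call:" as name([rows], argument=value, ...), one row to a line, values as JSON. send_rows: Moves the arm, as the interface text tells. Its arguments: {"type":"object","properties":{"targets":{"type":"array"},"grip_force":{"type":"number"}},"required":["targets"]}

```bash
mkdir -p pics
cat > h.py <<'E'
import numpy as np, cv2
from workcell import env, optics
def grab(n,fn=None):
    p,d=optics.grab_frame(n)
    if fn: cv2.imwrite('pics/'+fn,cv2.cvtColor(p,cv2.COLOR_RGB2BGR))
    return p,d
def ray(n,px):
    c=optics.camera_info(n);K=np.array(c['camera_matrix']);R=np.array(c['R']);t=np.array(c['t'])
    v=R.T@np.linalg.inv(K)@np.array([px[0],px[1],1.]); return -R.T@t, v   # v has unit depth
def at_depth(n,px,z): o,v=ray(n,px); return o+v*z
def at_height(n,px,h): o,v=ray(n,px); return o+v*(h-o[2])/v[2]
def tri(rs):
    A=0;b=0
    for o,v in rs:
        v=v/np.linalg.norm(v);P=np.eye(3)-np.outer(v,v);A=A+P;b=b+P@o
    x=np.linalg.solve(A,b)
    return x,[float(np.linalg.norm(np.cross(x-o,v/np.linalg.norm(v)))) for o,v in rs]
E
python3 - <<'E'
from h import *
np.set_printoptions(precision=1,suppress=True)
a,da=grab('scene','scene1.png');b,db=grab('side','side1.png')
for n,d in(('scene',da),('side',db)):
    o,v=ray(n,(320,240));print(n,o,v)
    for k in('keeper_knob','pail_handle','keeper_pivot','pan_mid','stand','pail','scale'):
        for r in optics.place_of(n,k)[:3]:
            u=r['at'];z=d[int(np.clip(u[1],0,479)),int(np.clip(u[0],0,639))]
            print(k,np.array(u),round(r['conf'],2),at_depth(n,u,z))
print(env.state())
E
```

```text
scene [1455.6 -729.7 1217.5] [-0.6  0.4 -0.7]
keeper_knob [303.7 228.7] 0.54 [480.6 -90.1 154.7]
pail_handle [145.9 316.5] 0.98 [ 377.6 -614.9   -5. ]
pail_handle [279.5 237.5] 0.94 [ 532.4 -210.1  222.6]
pail_handle [310.2 233.4] 0.26 [403.1 -12.6  33.5]
keeper_pivot [307.  245.9] 0.66 [ 534.4 -115.3  134.9]
keeper_pivot [405.1 196.5] 0.24 [419.6 432.5   0.3]
pan_mid [372.4 221.9] 0.55 [496.  194.4  45.9]
stand [284.7 287.8] 0.77 [ 569.9 -227.3   44.5]
stand [307.3 246.7] 0.63 [ 538.2 -116.8  135.2]
pail [286.9 273.6] 0.81 [ 581.  -222.1  116.6]
pail [163.1 354.1] 0.7 [ 604.2 -633.8   85.1]
scale [370.7 228. ] 0.77 [522.3 163.6  52.2]
scale [335.9 323.7] 0.64 [ 782.9 -188.9   59.9]
side [ 234.7 1232.5  924.1] [ 0.2 -0.8 -0.5]
keeper_knob [341.9 238.9] 0.72 [476.7 -81.6 159.1]
pail_handle [351.2 156.3] 0.93 [ 554.3 -616.8  176.8]
pail_handle [332.6 202.5] 0.59 [492.2 -21.1 292.8]
keeper_pivot [326.4 239. ] 0.88 [ 525.6 -114.4  133.3]
keeper_pivot [395.9 226.6] 0.5 [ 368.6 -462.4   10.5]
keeper_pivot [214.  324.4] 0.28 [733.6 192.5  33.2]
pan_mid [316.6 337.7] 0.8 [476.7 193.6  45.7]
stand [330.5 264.3] 0.7 [ 511.7 -112.4   55.3]
stand [253.8 261.3] 0.42 [ 736.2 -109.7   30.7]
pail [331.6 255.4] 0.9 [ 509.3 -112.4   84.7]
pail [353.6 203.3] 0.66 [ 529.7 -566.5   24.8]
scale [313.4 352.5] 0.65 [471.1 246.7  46.6]
{'time_s': 0.8, 'qpos': array([-1.1, 18.3, 89.6,  0. , 72. , -1.1]), 'qvel': array([ 0. , -0. ,  0.2,  0. , -0. ,  0.1]), 'effort': array([ -0. , -41.2, -23.2,   0.1,   0. ,  -0. ]), 'ee_pos': array([575.,   0., 214.]), 'ee_rot': array([180.,  -0.,  90.]), 'force': array([ 0.4, -0.5, -0.4]), 'torque': array([-0. ,  0.1,  0. ]), 'gripper_force': 0.0, 'gripper_width': 91.36109021794158}
```

View pics/scene1.png

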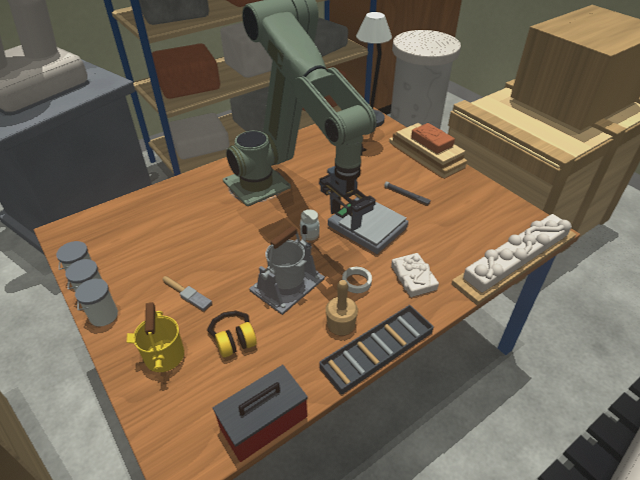

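View pics/side1.png

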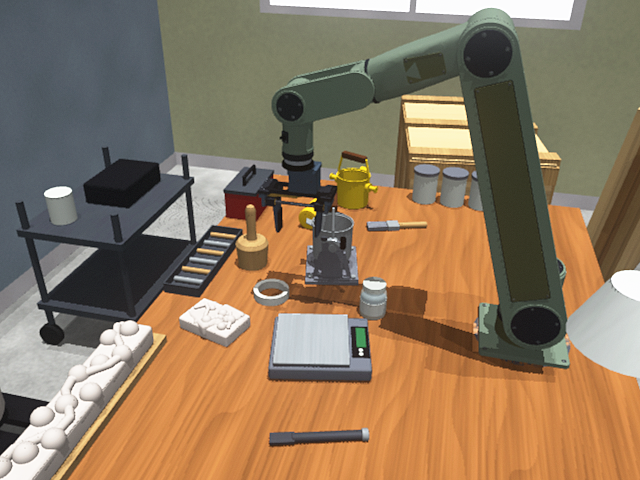

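The scene image shows the grey pail in its stand at about (287,260), with the yellow look-alike at (158,340). The jar (310,222) stands close to the keeper and the scale is at (370,225). I'll raise the arm and look with the wrist camera.

Call:
send_rows([
  [[0,0,0,0,0,0.2,-1],[0,0,0,0,0,0.2,-1],[0,0,0,-0.1,-0.05,0.2,-1],[0,0,0,-0.1,-0.1,0.2,-1],[0,0,0,-0.1,-0.15,0.1,-1],[0,0,0,0,-0.2,0,-1],[0,0,0,0,-0.2,0,-1],[0,0,0,0,0,0,-1],[0,0,0,0,0,0,-1]],
])

```text
time_s: 1.7
ee_pos: [514.8, -140.4, 393.8]
ee_rot: [-180.0, -0.0, 89.9]
force: [0.6, -0.3, -0.4]
gripper_width: 91.2
gripper_force: 0.0
```

```bash
cat >> h.py <<'E'
from scipy.spatial.transform import Rotation as Ro
def wpose():
    s=env.state();return Ro.from_euler('xyz',s['ee_rot'],degrees=True).as_matrix(),np.array(s['ee_pos'])
def wray(px,pose):
    c=optics.camera_info('wrist');K=np.array(c['camera_matrix']);M=np.array(c['mount'])
    x=(px[0]-K[0,2])/K[0,0];y=(px[1]-K[1,2])/K[1,1];r=np.hypot(x,y)+1e-9
    v=np.array([np.sin(r)*x/r,np.sin(r)*y/r,np.cos(r)]);R,p=pose
    return R@M[:3,3]+p,R@M[:3,:3]@v
def wproj(X,pose):
    c=optics.camera_info('wrist');K=np.array(c['camera_matrix']);M=np.array(c['mount']);R,p=pose
    q=M[:3,:3].T@(R.T@(np.asarray(X)-p)-M[:3,3]);r=np.arctan2(np.hypot(q[0],q[1]),q[2]);h=np.hypot(q[0],q[1])
    return np.array([K[0,2]+K[0,0]*r*q[0]/h,K[1,2]+K[1,1]*r*q[1]/h])
E
python3 - <<'E'
from h import *
np.set_printoptions(precision=1,suppress=True)
ps=wpose();a,d=grab('wrist','w1.png');print(ps[1],np.array(env.state()['ee_rot']))
b,db=grab('side','side2.png');a2,da=grab('scene','scene2.png')
c=optics.camera_info('wrist');print(np.array(c['mount']),np.array(c['camera_matrix']))
for k in('keeper_knob','pail_handle','keeper_pivot','pan_mid','stand','pail','jar','scale'):
    for n in('wrist','side','scene'):
        for r in optics.place_of(n,k)[:3]:
            o,v=wray(r['at'],ps) if n=='wrist' else ray(n,r['at'])
            h={'keeper_knob':155,'pail_handle':213,'keeper_pivot':135,'pan_mid':52,'pail':38}.get(k,0)
            print(k,n,np.array(r['at']),round(r['conf'],2),'@h',h,o+v*(h-o[2])/v[2])
E
```

```text
[ 514.8 -140.4  393.8] [-180.   -0.   90.]
[[   0.    -1.    -0.3   70.3]
 [   1.     0.    -0.     1.2]
 [   0.    -0.3    1.  -170.5]
 [   0.     0.     0.     1. ]] [[371.6   0.  315.3]
 [  0.  371.6 241.7]
 [  0.    0.    1. ]]
keeper_knob wrist [281.8 161.3] 0.79 @h 155 [479.2 -85.3 155. ]
keeper_knob side [341.3 239.4] 0.62 @h 155 [479.  -85.6 155. ]
keeper_knob scene [305.1 227.5] 0.68 @h 155 [478.7 -83.4 155. ]
pail_handle wrist [329.6 274. ] 0.68 @h 213 [ 530.2 -194.8  213. ]
pail_handle side [332.  205.7] 0.93 @h 213 [ 522.1 -160.   213. ]
pail_handle side [354.1 159.8] 0.62 @h 213 [ 524.2 -500.1  213. ]
pail_handle side [314.9 219.8] 0.2 @h 213 [547.4 -68.5 213. ]
pail_handle scene [282.2 236.3] 0.95 @h 213 [ 523.9 -195.8  213. ]
pail_handle scene [147.9 319.7] 0.65 @h 213 [ 582.4 -635.1  213. ]
keeper_pivot wrist [330.1 184.9] 0.76 @h 135 [ 533.  -113.7  135. ]
keeper_pivot side [328.1 238.8] 0.65 @h 135 [ 520.7 -113.8  135. ]
keeper_pivot scene [309.  245.8] 0.69 @h 135 [ 537.8 -110.   135. ]
pan_mid wrist [386.6 366.3] 0.28 @h 52 [ 633.1 -415.7   52. ]
pan_mid side [314
[... 364 characters left out ...]
 @h 0 [438.2 249.9   0. ]
pail wrist [323.  228.8] 0.55 @h 38 [ 526.9 -187.4   38. ]
pail side [355.7 205.5] 0.97 @h 38 [ 515.4 -525.4   38. ]
pail side [329.4 252.7] 0.72 @h 38 [ 534.1 -200.4   38. ]
pail side [314.9 337.5] 0.25 @h 38 [482.8 184.7  38. ]
pail scene [163.3 354.2] 0.94 @h 38 [ 569.5 -629.5   38. ]
pail scene [284.8 275.5] 0.76 @h 38 [ 521.5 -195.9   38. ]
jar wrist [238.9 378.1] 0.6 @h 0 [ 373.4 -478.     0. ]
jar wrist [223.4 103.3] 0.59 @h 0 [375.8   1.6   0. ]
jar side [374.2 313.1] 0.7 @h 0 [367.3   5.   -0. ]
jar scene [314.3 233.1] 0.83 @h 0 [380.8  20.6   0. ]
scale side [315.5 351.3] 0.67 @h 0 [479.9 189.    0. ]
scale scene [370.2 230.3] 0.93 @h 0 [489.  194.1   0. ]
```

View pics/w1.png

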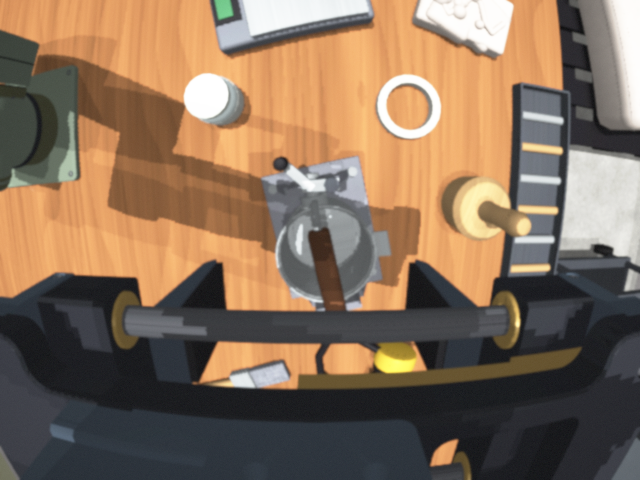

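The wrist view shows the stand turned by about +12°, with the knob at (281,162) and the pivot at (330,185). The brown handle runs from (318,231) to (338,305). All three cameras agree on the knob at about (479,-85,155), so I'll descend to it half open.

Call:
send_rows([
  [[0,0,0,-0.06,0.09,-0.15,0],[0,0,0,-0.06,0.09,-0.15,0],[0,0,0,-0.06,0.1,-0.15,0],[0,0,0,0,0,-0.2,0],[0,0,0,0,0,-0.15,0],[0,0,0,0,0,-0.1,0],[0,0,0,0,0,0,0]],
], grip_force=12)

```text
time_s: 3.75
ee_pos: [477.1, -83.6, 211.4]
ee_rot: [-179.7, -0.1, 90.0]
force: [1.0, -0.1, 0.1]
gripper_width: 45.9
gripper_force: 0.0
```

Run:
```python
from h import *
np.set_printoptions(precision=1,suppress=True)
ps=wpose();a,d=grab('wrist','w2.png');print(ps[1])
print('proj knob',wproj([479,-85,155],ps))
for k in('keeper_knob','keeper_pivot','pail_handle'):
    for r in optics.place_of('wrist',k)[:2]:
        o,v=wray(r['at'],ps);h={'keeper_knob':155,'keeper_pivot':135,'pail_handle':213}[k]
        print(k,np.array(r['at']),r['conf'],o+v*(h-o[2])/v[2])
# yaw from base corners in w1
p1=(np.eye(3),0)
R1=Ro.from_euler('xyz',[-180,0,90],degrees=True).as_matrix();pp=(R1,np.array([514.8,-140.4,393.8]))
q=[]
for u in((263,180),(358,157)):
    o,v=wray(u,pp);q.append(o+v*(12-o[2])/v[2])
print(q,np.degrees(np.arctan2(*(q[1]-q[0])[[1,0]])),np.linalg.norm(q[1]-q[0]))
```

```text
[477.1 -83.6 211.4]
proj knob [317. 261.]
keeper_knob [314.  263.5] 0.64 [477.1 -86.7 155. ]
[array([ 437.7, -118.6,   12. ]), array([579. , -84.3,  12. ])] 13.635919556968112 145.45715422390361
```

View pics/w2.png

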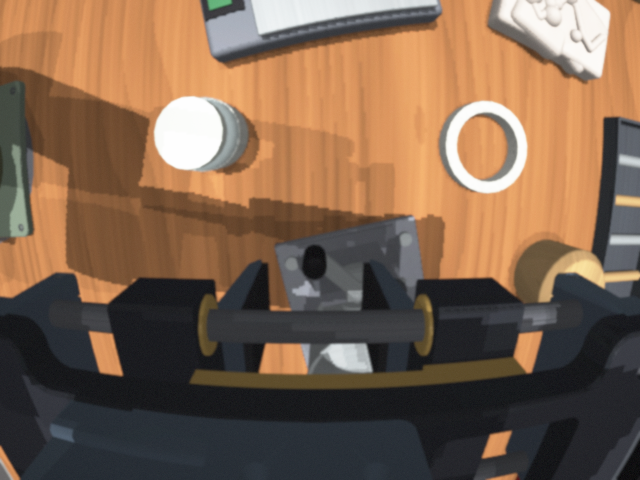

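The knob at (314,262) sits midway between the fingers. I'll descend 69 mm and close.

Call:
send_rows([
  [[0,0,0,0,-0.01,-0.15,0],[0,0,0,0,0,-0.1,0],[0,0,0,0,0,-0.07,0],[0,0,0,0,0,-0.03,0],[0,0,0,0,0,0,0],[0,0,0,0,0,0,1],[0,0,0,0,0,0,1],[0,0,0,0,0,0,1],[0,0,0,0,0,0,1]],
], grip_force=12)

```text
time_s: 4.85
ee_pos: [476.6, -85.5, 144.2]
ee_rot: [-179.7, -0.1, 90.0]
force: [-9.2, 2.7, 7.1]
gripper_width: 16.6
gripper_force: 4.8
```

The knob is gripped (width 16.6 mm). Next is the first half of the arc around the pivot.

Call:
send_rows([
  [[0,0,0,0.0235,0.0395,0,1],[0,0,0,0.0275,0.0345,0,1],[0,0,0,0.0325,0.03,0,1],[0,0,0,0.036,0.025,0,1],[0,0,0,0.039,0.02,0,1],[0,0,0,0.0415,0.0145,0,1],[0,0,0,0,0,0,1]],
])

```text
time_s: 5.55
ee_pos: [517.8, -50.5, 143.5]
ee_rot: [-179.8, -0.3, 89.9]
force: [-2.1, 7.9, -0.5]
gripper_width: 15.6
gripper_force: 12.0
```

Call:
send_rows([
  [[0,0,0,0.043,0.018,0,1],[0,0,0,0.044,0.008,0,1],[0,0,0,0.044,-0.004,0,1],[0,0,0,0.042,-0.01,0,1],[0,0,0,0.036,-0.013,0,1],[0,0,0,0,0,0,1]],
])

```text
time_s: 6.15
ee_pos: [561.0, -53.5, 143.6]
ee_rot: [-179.9, -0.1, 90.0]
force: [-2.8, 3.5, -1.0]
gripper_width: 15.6
gripper_force: 12.0
```

Run:
```python
from h import *
np.set_printoptions(precision=1,suppress=True)
s=env.state();print(s['ee_pos'],s['force'],s['gripper_width'])
```

```text
[561.  -53.5 143.6] [-2.8  3.5 -1. ] 15.571025880432263
```

Fitting a circle gives a pivot at about (534,-111), with the joint swung ≥1.59 rad so far. I'll nudge it on towards the stop.

Call:
send_rows([
  [[0,0,0,0.016,-0.008,0,1],[0,0,0,0.014,-0.008,0,1],[0,0,0,0,0,0,1]],
])

```text
time_s: 6.45
ee_pos: [561.2, -53.6, 143.3]
ee_rot: [-179.2, -0.4, 89.9]
force: [-14.1, 11.1, 6.8]
gripper_width: 15.3
gripper_force: 12.0
```

It's at the stop. I'll back off, open, rise, then move over the handle and turn with the stand (yaw ≈ +13.4°).

Call:
send_rows([
  [[0,0,0,-0.024,0.012,0,1],[0,0,0,0,0,0,0],[0,0,0,0,0,0,0],[0,0,0,0,0,0,0],[0,0,0,0,0,0.1,0],[0,0,0,0,0,0.2,-1],[0,0,0,0,0,0.2,-1],[0,0,0.05,-0.04,-0.1,0.2,-1],[0,0,0.05,-0.04,-0.2,0.13,-1],[0,0,0.05,-0.04,-0.2,0,-1],[0,0,0,-0.04,-0.2,0,-1],[0,0,0,0,0,0,-1]],
])

```text
time_s: 7.65
ee_pos: [529.5, -199.2, 310.4]
ee_rot: [180.0, 0.2, 103.2]
force: [-0.4, 0.1, -0.2]
gripper_width: 91.1
gripper_force: 0.0
```

Run:
```python
from h import *
np.set_printoptions(precision=1,suppress=True)
grab('scene')
ps=wpose();a,d=grab('wrist','w3.png');s=env.state();print(ps[1],s['ee_rot'],s['force'])
for k,h in(('keeper_knob',155),('keeper_pivot',135),('pail_handle',213),('pail',38)):
    for r in optics.place_of('wrist',k)[:2]:
        o,v=wray(r['at'],ps);print(k,np.array(r['at']),r['conf'],o+v*(h-o[2])/v[2])
for p in([529,-193.4,213],[529-47*-.23,-193.4-47*.97,224],[529+47*-.23,-193.4+47*.97,224]):print('exp',wproj(p,ps))
for r in optics.place_of('scene','keeper_knob')[:2]:print(r['at'],r['conf'],at_height('scene',r['at'],155))
```

```text
[ 529.9 -196.8  310.2] [179.9   0.  103.4] [-0.3  0.  -0.4]
keeper_knob [389.   80.7] 0.96 [563.7 -54.7 155. ]
keeper_pivot [337.6 134.6] 0.91 [ 532.2 -112.4  135. ]
pail_handle [311.8 240.1] 0.76 [ 528.1 -195.7  213. ]
exp [313.6 237.5]
exp [313.7 301.5]
exp [313.5 175.4]
[330.7, 237.1] 0.53 [563.  -44.1 155. ]
```

View pics/w3.png

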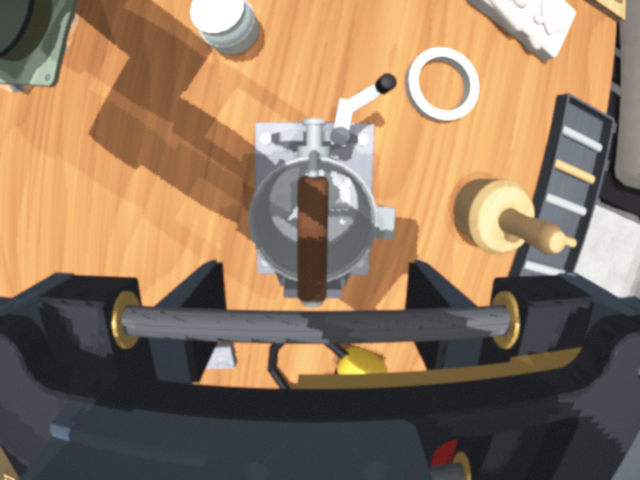

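The wrist view shows the keeper out, with its knob at (389,81) clear of the slot. The handle runs from (314,177) to (313,301), upright in the image, so the yaw is right. I'll refine the centre line by colour and check the height against the scene camera.

```bash
cat > m.py <<'E'
from h import *
np.set_printoptions(precision=1,suppress=True)
def handle(img,ps,h=224):
    R,G,B=[img[...,i].astype(int) for i in range(3)]
    m=((R<115)&(R>1.5*G)&(R>30)).astype(np.uint8);m[:,:260]=0;m[:,370:]=0;m[:160]=0;m[312:]=0
    n,l,st,c=cv2.connectedComponentsWithStats(m);i=1+np.argmax(st[1:,4]);print('bbox',st[i])
    ys,xs=np.where(l==i)
    for a,b in((.15,.3),(.4,.6),(.7,.85)):
        y0=st[i][1];H=st[i][3];k=(ys>y0+a*H)&(ys<y0+b*H)
        e=[np.mean([f(xs[k&(ys==y)]) for y in np.unique(ys[k])]) for f in(np.min,np.max)]
        w=[]
        for x in e:
            o,v=wray((x,y0+(a+b)/2*H),ps);w.append(o+v*(h-o[2])/v[2])
        print(np.array(e),'centre',(w[0]+w[1])/2,'width',np.linalg.norm(w[0]-w[1]))
E
python3 - <<'E'
from m import *
img=cv2.cvtColor(cv2.imread('pics/w3.png'),cv2.COLOR_BGR2RGB)
ps=wpose();print(ps[1]);handle(img,ps)
grab('scene');rs=[ray('scene',optics.place_of('scene','pail_handle')[0]['at'])];print('scene',at_height('scene',optics.place_of('scene','pail_handle')[0]['at'],213))
rs.append(wray((311.8,240.1),ps));print(tri(rs))
E
```

```text
[ 530.4 -193.3  310. ]
bbox [307 288   9   8  17]
[311. 313.] centre [ 536.9 -226.2  224. ] width 1.4846951947451927
[314. 314.] centre [ 538.8 -227.6  224. ] width 0.0
[307. 311.] centre [ 535.6 -230.2  224. ] width 2.9829670017024053
scene [ 524.7 -207.9  213. ]
(array([ 524.4, -199.6,  206.7]), [7.32599695943679, 7.325996959436917])
```

```bash
sed -i 's/m=((R<115).*astype(np.uint8)/m=((R<150)\&(R>1.4*B+4)).astype(np.uint8)/' m.py
python3 - <<'E'
from m import *
for _ in range(2):
    ps=wpose();img,_d=grab('wrist','w4.png');print(ps[1],env.state()['ee_rot'],img[240,290:335:4].tolist())
handle(img,ps)
print(optics.place_of('wrist','pail_handle')[:1])
for h in optics.silhouettes('wrist','pail_handle')[:1]:
    m=h['mask'];ys,xs=np.where(m);print(h['conf'],xs.min(),xs.max(),ys.min(),ys.max(),m.sum())
E
```

```text
[ 530.3 -193.5  310. ] [180.    0.  103.6] [[154, 159, 160], [157, 161, 161], [70, 51, 38], [70, 49, 37], [71, 48, 35], [74, 50, 37], [83, 56, 41], [74, 50, 37], [76, 52, 36], [133, 132, 130], [156, 161, 162], [145, 150, 150]]
[ 530.2 -193.7  310. ] [180.    0.  103.5] [[154, 158, 159], [157, 161, 161], [68, 47, 37], [69, 47, 35], [70, 49, 34], [72, 49, 35], [83, 56, 42], [82, 55, 38], [76, 53, 40], [130, 127, 126], [156, 161, 162], [144, 149, 149]]
bbox [ 296  181   31  124 3383]
[297.7 324.9] centre [ 522.2 -167.9  224. ] width 19.027667875199555
[297.2 324.1] centre [ 527.4 -192.   224. ] width 19.226589731135054
[297.1 323.3] centre [ 533.1 -217.2  224. ] width 19.238456189551954
[{'at': [312.9, 242.6], 'conf': 0.67}]
0.73 247 394 122 310 14979
```

Call:
send_rows([
  [[0,0,-0.005,-0.01,0.005,-0.15,-1],[0,0,0,0,0,-0.1,-1],[0,0,0,0,0,0,-1],[0,0,0,0,0,0,-1]],
])

```text
time_s: 8.75
ee_pos: [528.2, -193.4, 260.4]
ee_rot: [180.0, 0.0, 103.1]
force: [-0.1, 0.1, 1.2]
gripper_width: 91.4
gripper_force: 0.0
```

Run:
```python
from m import *
optics.grab_frame('wrist')
ps=wpose();img,_d=grab('wrist','w5.png');print(ps[1],env.state()['ee_rot'],env.state()['force'])
handle(img,ps)
```

```text
[ 528.6 -193.5  261.1] [179.9   0.1 103.1] [ 0.5 -0.1 -0.2]
bbox [ 295  189   36  121 4097]
[295.4 329.6] centre [ 521.2 -163.5  224. ] width 19.449983439813696
[295.7 329. ] centre [ 525.5 -182.7  224. ] width 19.363368405356923
[296.  328.3] centre [ 530.  -202.8  224. ] width 19.313104291103137
```

The two heights agree: the handle's top is at about 224 mm and the centre line is within 1 mm of the TCP. I'll descend and grip.

Call:
send_rows([
  [[0,0,0,-0.002,0,-0.13,-1],[0,0,0,0,0,-0.12,-1],[0,0,0,0,0,-0.08,-1],[0,0,0,0,0,0,-1],[0,0,0,0,0,0,-1],[0,0,0,0,0,0,0.2],[0,0,0,0,0,0,0.2],[0,0,0,0,0,0,0.2],[0,0,0,0,0,0,0.2]],
], grip_force=15)

```text
time_s: 9.75
ee_pos: [527.8, -193.4, 194.5]
ee_rot: [180.0, 0.0, 103.0]
force: [-0.5, -0.0, -0.1]
gripper_width: 61.9
gripper_force: 0.0
```

Call:
send_rows([
  [[0,0,0,0,0,0,0.4],[0,0,0,0,0,0,0.5],[0,0,0,0,0,0,0.6],[0,0,0,0,0,0,0.7],[0,0,0,0,0,0,1],[0,0,0,0,0,0,1],[0,0,0,0,0,0,1]],
], grip_force=15)

```text
time_s: 10.45
ee_pos: [527.4, -193.3, 193.9]
ee_rot: [-180.0, -0.0, 103.0]
force: [-0.5, 0.1, 0.1]
gripper_width: 22.0
gripper_force: 15.0
```

A clean grip: 22.0 mm wide with no side force. I'll raise the grip to 45 N and lift a little.

Call:
send_rows([
  [[0,0,0,0,0,0,1],[0,0,0,0,0,0,1],[0,0,0,0,0,0.005,1],[0,0,0,0,0,0.005,1],[0,0,0,0,0,0.005,1],[0,0,0,0,0,0,1],[0,0,0,0,0,0,1]],
], grip_force=45)

```text
time_s: 11.15
ee_pos: [527.6, -193.2, 196.7]
ee_rot: [-180.0, -0.0, 103.1]
force: [-0.2, 0.5, -6.1]
gripper_width: 22.0
gripper_force: 45.0
```

Run:
```python
from m import *
s=env.state();print(s['ee_pos'],s['ee_rot'],s['force'],s['torque'],s['gripper_width'])
```

```text
[ 527.6 -193.2  196.7] [-180.    -0.   103.1] [-0.2  0.5 -6.1] [-0. -0.  0.] 22.012801107864696
```

Up 3 mm, about 6 N of weight, no side load. I'll lift on slowly out of the slots.

Call:
send_rows([
  [[0,0,0,0,0,0.01,1],[0,0,0,0,0,0.015,1],[0,0,0,0,0,0.02,1],[0,0,0,0,0,0.02,1],[0,0,0,0,0,0.02,1],[0,0,0,0,0,0.025,1],[0,0,0,0,0,0.03,1],[0,0,0,0,0,0.03,1],[0,0,0,0,0,0.03,1],[0,0,0,0,0,0,1],[0,0,0,0,0,0,1],[0,0,0,0,0,0,1]],
])

```text
time_s: 12.35
ee_pos: [527.4, -193.2, 236.6]
ee_rot: [-180.0, -0.0, 103.1]
force: [0.1, -0.1, -5.7]
gripper_width: 21.8
gripper_force: 45.0
```

The pail is clear of the saddles and level. I'll go up over the knob's height and carry it towards the scale.

Call:
send_rows([
  [[0,0,0,0,0,0.04,1],[0,0,0,0,0,0.08,1],[0,0,0,0,0,0.12,1],[0,0,0,0,0,0.12,1],[0,0,0,0,0,0.12,1],[0,0,0,0,0.04,0.08,1],[0,0,0,0,0.08,0.04,1],[0,0,0,-0.02,0.11,0,1],[0,0,0,-0.02,0.13,0,1],[0,0,0,-0.02,0.14,0,1],[0,0,0,-0.02,0.14,0,1],[0,0,0,-0.02,0.14,0,1]],
])

```text
time_s: 13.55
ee_pos: [506.7, -35.3, 356.6]
ee_rot: [-179.9, -0.1, 103.1]
force: [0.8, -0.1, -5.5]
gripper_width: 21.7
gripper_force: 45.0
```

Call:
send_rows([
  [[0,0,0,-0.02,0.14,0,1],[0,0,0,-0.02,0.12,0,1],[0,0,0,-0.02,0.09,0,1],[0,0,0,-0.02,0.06,0,1],[0,0,0,0,0.03,0,1],[0,0,0,0,0,0,1],[0,0,0,0,0,0,1],[0,0,0,0,0,0,1]],
])

```text
time_s: 14.35
ee_pos: [491.8, 50.0, 356.9]
ee_rot: [-180.0, 0.0, 103.0]
force: [0.4, -0.3, -5.8]
gripper_width: 22.0
gripper_force: 45.0
```

Run:
```python
from m import *
ps=wpose();img,_d=grab('wrist','w6.png');print(ps[1],env.state()['ee_rot'],env.state()['force'])
grab('side','side3.png');grab('scene','scene3.png')
for n in('wrist','side','scene'):
  for k,h in(('pan_mid',52),('scale',0)):
    for r in optics.place_of(n,k)[:2]:
        o,v=wray(r['at'],ps) if n=='wrist' else ray(n,r['at']);print(n,k,np.array(r['at']),round(r['conf'],2),o+v*(h-o[2])/v[2])
```

```text
[491.8  50.  356.9] [-180.    0.  103.] [-0.1 -0.4 -5.2]
wrist pan_mid [339.8  88.1] 0.72 [489.8 199.7  52. ]
wrist scale [338.7 100.3] 0.65 [493.6 190.9   0. ]
side pan_mid [317.7 337.8] 0.82 [472.4 200.7  52. ]
side scale [315.2 351.1] 0.61 [480.7 188.4   0. ]
scene pan_mid [371.9 217.9] 0.8 [483.5 202.2  52. ]
scene scale [371.4 231.2] 0.56 [495.3 194.5   0. ]
```

View pics/w6.png

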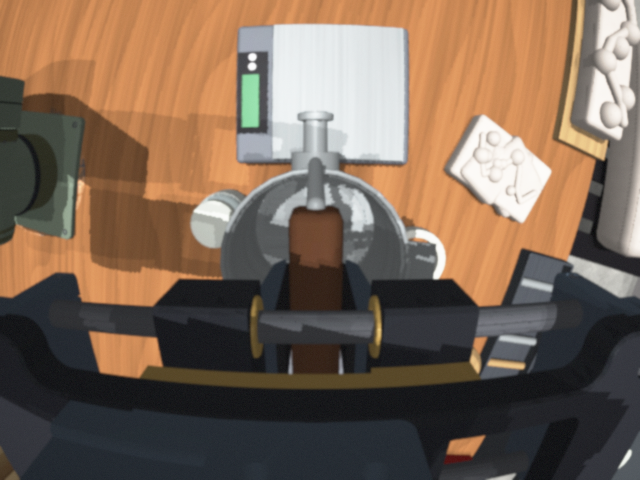

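The pan's corners show at about (273,27), (406,28), (405,161) and (272,161). The pail hangs level above the bench. I'll work out the pan's middle from the corners.

Run:
```python
from m import *
ps=(Ro.from_euler('xyz',[180,0,103],degrees=True).as_matrix(),np.array([491.8,50,356.9]))
q=[]
for u in((273,27),(406,28),(405,161),(272,161)):
    o,v=wray(u,ps);q.append(o+v*(52-o[2])/v[2])
q=np.array(q);print(q,q.mean(0),np.linalg.norm(np.diff(np.vstack([q,q[:1]]),axis=0),axis=1))
img=cv2.imread('pics/side3.png');cv2.imwrite('pics/side3c.png',cv2.resize(img[150:400,200:440],None,fx=2.4,fy=2.4,interpolation=cv2.INTER_CUBIC))
```

```text
[[388.  262.6  52. ]
 [555.  304.4  52. ]
 [593.6 129.3  52. ]
 [427.   89.1  52. ]] [490.9 196.3  52. ] [172.2 179.3 171.3 177.8]
```

View pics/side3c.png

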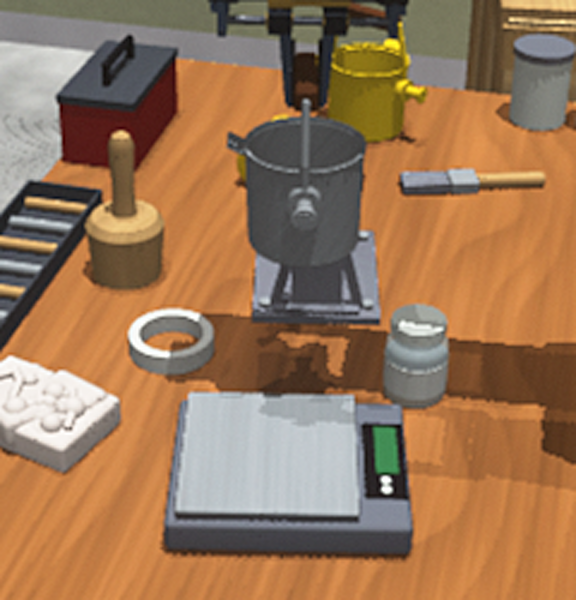

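The pan measures 171 x 178 mm, so the height fits, and its middle is at about (490.5,196.5). I'll carry the pail over, then go down to about 10 mm above.

Call:
send_rows([
  [[0,0,0,-0.005,0.04,0,1],[0,0,0,0,0.08,0,1],[0,0,0,0,0.12,0,1],[0,0,0,0,0.14,0,1],[0,0,0,0,0.14,0,1],[0,0,0,0,0.11,-0.02,1],[0,0,0,0,0.07,-0.04,1],[0,0,0,0,0.03,-0.08,1],[0,0,0,0,0,-0.1,1],[0,0,0,0,0,-0.1,1],[0,0,0,0,0,-0.1,1],[0,0,0,0,0,-0.08,1]],
])

```text
time_s: 16.0
ee_pos: [489.9, 196.5, 251.2]
ee_rot: [-179.9, 0.0, 103.1]
force: [0.4, 0.0, -5.6]
gripper_width: 21.8
gripper_force: 45.0
```

Call:
send_rows([
  [[0,0,0,0,0,-0.06,1],[0,0,0,0,0,-0.05,1],[0,0,0,0,0,-0.03,1],[0,0,0,0,0,-0.02,1],[0,0,0,0,0,0,1],[0,0,0,0,0,0,1],[0,0,0,0,0,0,1]],
])

```text
time_s: 16.7
ee_pos: [491.0, 196.8, 221.6]
ee_rot: [179.9, -0.0, 103.0]
force: [0.3, 0.4, -5.2]
gripper_width: 22.0
gripper_force: 45.0
```

Run:
```python
from m import *
s=env.state();print(s['ee_pos'],s['ee_rot'],s['force'])
grab('side','side4.png');grab('scene')
for n in('side','scene'):
    for r in optics.place_of(n,'pail')[:2]:print(n,np.array(r['at']),r['conf'],at_height(n,r['at'],62))
img=cv2.imread('pics/side4.png');cv2.imwrite('pics/side4c.png',cv2.resize(img[180:420,200:440],None,fx=2.4,fy=2.4,interpolation=cv2.INTER_CUBIC))
```

```text
[491.  196.8 221.6] [179.9  -0.  103. ] [ 0.3  0.4 -5.2]
side [310.9 330. ] 0.86 [491.7 189.1  62. ]
side [354.3 205.9] 0.6 [ 511.7 -473.6   62. ]
scene [163.7 353.5] 0.96 [ 586.1 -629.8   62. ]
scene [374.5 216.7] 0.74 [492.3 205.9  62. ]
```

View pics/side4c.png

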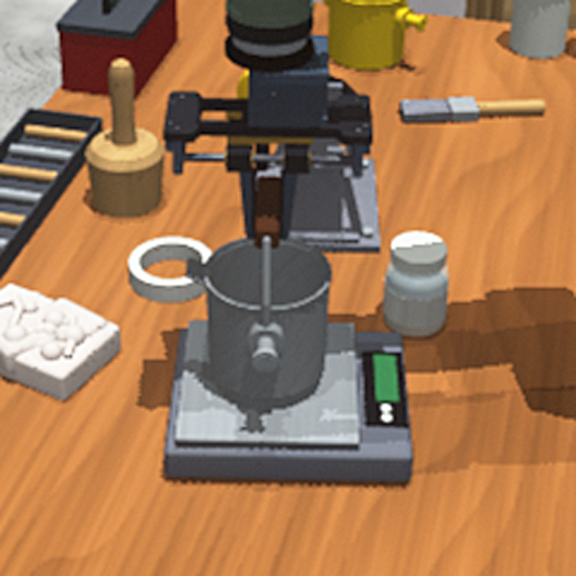

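The pail hangs upright over the middle of the pan (crop centre about (265,385), pan 175–360). It's about 13 mm up, so I'll lower slowly until it touches.

Call:
send_rows([
  [[0,0,0,0,0,-0.015,1],[0,0,0,0,0,-0.015,1],[0,0,0,0,0,-0.012,1],[0,0,0,0,0,-0.01,1],[0,0,0,0,0,-0.008,1],[0,0,0,0,0,-0.006,1],[0,0,0,0,0,0,1],[0,0,0,0,0,0,1]],
])

```text
time_s: 17.7
ee_pos: [490.5, 196.7, 208.3]
ee_rot: [180.0, -0.0, 103.1]
force: [-2.1, -1.3, -0.7]
gripper_width: 21.9
gripper_force: 45.0
```

The weight is taken by the pan at TCP 208.3, as predicted (207.9). I'll press half a millimetre more, then release gently and rise.

Call:
send_rows([
  [[0,0,0,0,0,-0.002,1],[0,0,0,0,0,0,1],[0,0,0,0,0,0,0.4],[0,0,0,0,0,0,0.2],[0,0,0,0,0,0,0],[0,0,0,0,0,0,-0.5],[0,0,0,0,0,0,-1],[0,0,0,0,0,0,-1],[0,0,0,0,0,0,-1]],
], grip_force=15)

```text
time_s: 18.6
ee_pos: [490.7, 196.7, 207.4]
ee_rot: [180.0, -0.0, 103.0]
force: [0.2, 0.3, 0.1]
gripper_width: 72.3
gripper_force: 0.0
```

Call:
send_rows([
  [[0,0,0,0,0,0.05,-1],[0,0,0,0,0,0.1,-1],[0,0,0,0,0,0.2,-1],[0,0,0,0,0,0.2,-1],[0,0,0,0,0,0.1,-1],[0,0,0,0,0,0,-1],[0,0,0,0,0,0,-1],[0,0,0,0,0,0,-1]],
])

```text
time_s: 19.4
ee_pos: [489.9, 196.4, 335.8]
ee_rot: [-179.8, 0.0, 103.0]
force: [-1.0, 0.4, -0.8]
gripper_width: 91.3
gripper_force: 0.0
```

Run:
```python
from m import *
ps=wpose();grab('wrist','w7.png');s=env.state();print(ps[1],s['force'],s['gripper_width'])
grab('scene');
for k,h in(('pail',52),('pail_handle',227),('pan_mid',52)):
    for r in optics.place_of('wrist',k)[:2]:
        o,v=wray(r['at'],ps);print(k,np.array(r['at']),r['conf'],o+v*(h-o[2])/v[2])
for r in optics.place_of('scene','keeper_knob')[:1]:print('knob',at_height('scene',r['at'],155))
```

```text
[489.9 196.4 335.8] [-0.4  0.1 -0.1] 90.92589750938532
pail_handle [313.9 241.4] 0.56 [490.1 194.  227. ]
knob [562.  -52.3 155. ]
```

View pics/w7.png

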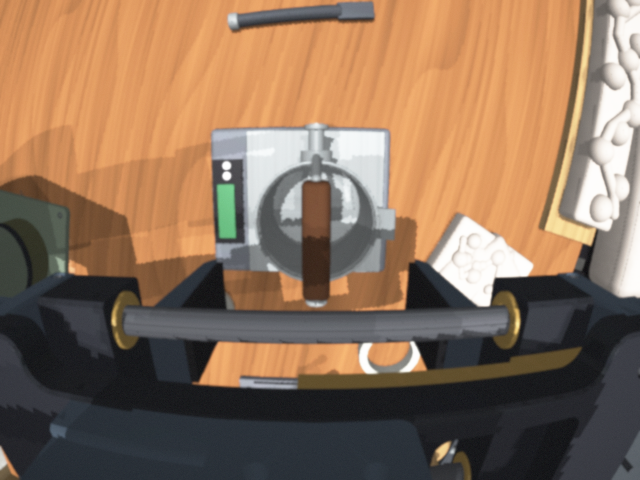

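The pail stands upright, centred on the pan (pail axis at column 316, pan 247–388). The gripper is clear and the keeper knob is still at (562,-52), swung out. Handing in.

```bash
python3 -c "
from workcell import env
print(env.job_done())"
```

```text
the job is handed in; nothing more can be done
None
```

The keeper is swung out to its stop, and the pail was lifted level from its saddles and set down upright near the middle of the scale's pan. I handed the job in at about 20 s of the 62 s allowed; the hand-in returned no verdict.

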